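# Lay the stacked squeegees out in their trays

## Task

The three hand squeegees are stacked one on another. Take the stack apart from the top, one squeegee at a time and without shifting those still waiting below, and lay each one flat in the dark metal tray of its own length, short one first, then the middle one, then the long one; either way round will do. Leave the ink jar and the paint bottle where they stand.

Things in the scene. Friction and masses are not known exactly. Their poses are not given: they have to be found in the camera images.
- short_squeegee: short squeegee lying flat, 90 (its x) x 58 (y) x 24 mm (z, up): brown wood stock, y -29 to +11 mm, and black rigid blade along +y, y +11 to +29 mm, z 6 to 18 mm. Top of the stack at the start, underside 48 mm up. About 117 g. Origin: centre of the underside's 58 mm width and its length. Grip from above at mid length, across the 58 mm.
- middle_squeegee: middle squeegee lying flat, 130 (its x) x 58 (y) x 24 mm (z, up): brown wood stock, y -29 to +11 mm, and black rigid blade along +y, y +11 to +29 mm, z 6 to 18 mm. Second in the stack, underside 24 mm up; each is turned up to 17 deg against the one below. About 169 g. Origin: centre of the underside's 58 mm width and its length. Grip from above at mid length, across the 58 mm.
- long_squeegee: long squeegee lying flat, 170 (its x) x 58 (y) x 24 mm (z, up): brown wood stock, y -29 to +11 mm, and black rigid blade along +y, y +11 to +29 mm, z 6 to 18 mm. Bottom of the stack, on the table. About 221 g. Origin: centre of the underside's 58 mm width and its length. Grip from above at mid length, across the 58 mm.
- short_tray: dark grey metal tray for the short squeegee, fixed to the table: 112 x 80 mm outside, 104 (its x) x 72 mm (its y) inside, so 7 mm of play all round. Floor 6 mm thick, rim 14 mm high; both long rims are open for 56 mm in the middle, to leave room for fingers. Origin: centre of the underside, on the table; z up.
- middle_tray: dark grey metal tray for the middle squeegee, fixed to the table: 152 x 80 mm outside, 144 (its x) x 72 mm (its y) inside, so 7 mm of play all round. Floor 6 mm thick, rim 14 mm high; both long rims are open for 56 mm in the middle, to leave room for fingers. Origin: centre of the underside, on the table; z up.
- long_tray: dark grey metal tray for the long squeegee, fixed to the table: 192 x 80 mm outside, 184 (its x) x 72 mm (its y) inside, so 7 mm of play all round. Floor 6 mm thick, rim 14 mm high; both long rims are open for 56 mm in the middle, to leave room for fingers. Origin: centre of the underside, on the table; z up.
- ink_jar: loose bystander behind the work: small round ink jar with a black lid, 55 mm across, 55 mm high. Origin: centre of the underside. Not to be moved.
- paint_bottle: loose bystander behind the work: upright white squeeze bottle with a black cap, 67 mm across, 142 mm high. Origin: centre of the underside. Not to be moved.
Things that resemble listed ones, but are neither listed nor needed, are in the scene too. Leave any yellow look-alike of the long_squeegee alone.

How it is judged:
On the way, in this order (a step that is already met when the one before it is completed fails the run):
1. the short squeegee lies released in the short tray; the other two have not been shifted (30 mm) (horizontal distance between short_squeegee and short_tray below 0.014 m and z of short_squeegee in the frame of short_tray between 0.003 and 0.009 m and angle between the x axis of short_squeegee and the x axis of short_tray, either way round below 0.25 rad and angle between short_squeegee's own z axis and vertical below 0.06 rad and linear speed of short_squeegee below 0.02 m/s and contact force between short_squeegee and the fingers below 0.05 N and distance of each of middle_squeegee, long_squeegee from where it was at the start of the episode below 0.03 m), for 0.2 s.
2. then the middle squeegee lies released in the middle tray; the long one has not been shifted (30 mm) (horizontal distance between middle_squeegee and middle_tray below 0.014 m and z of middle_squeegee in the frame of middle_tray between 0.003 and 0.009 m and angle between the x axis of middle_squeegee and the x axis of middle_tray, either way round below 0.25 rad and angle between middle_squeegee's own z axis and vertical below 0.06 rad and linear speed of middle_squeegee below 0.02 m/s and contact force between middle_squeegee and the fingers below 0.05 N and distance of long_squeegee from where it was at the start of the episode below 0.03 m), for 0.2 s.
3. then the long squeegee lies released in the long tray (horizontal distance between long_squeegee and long_tray below 0.014 m and z of long_squeegee in the frame of long_tray between 0.003 and 0.009 m and angle between the x axis of long_squeegee and the x axis of long_tray, either way round below 0.25 rad and angle between long_squeegee's own z axis and vertical below 0.06 rad and linear speed of long_squeegee below 0.02 m/s and contact force between long_squeegee and the fingers below 0.05 N), for 0.2 s.
At the end, for the whole second after the job is handed in: each squeegee lies flat on the floor of the tray of its own length (centre within 14 mm of the tray's, along it within 0.25 rad, either way round, tilt under 0.06 rad, underside 3 to 9 mm above the tray's own underside), released and at rest (all of step 3 and horizontal distance between short_squeegee and short_tray below 0.014 m and z of short_squeegee in the frame of short_tray between 0.003 and 0.009 m and angle between the x axis of short_squeegee and the x axis of short_tray, either way round below 0.25 rad and angle between each of short_squeegee, middle_squeegee's own z axis and vertical below 0.06 rad and linear speed of each of short_squeegee, middle_squeegee below 0.02 m/s and contact force between each of short_squeegee, middle_squeegee and the fingers below 0.05 N and horizontal distance between middle_squeegee and middle_tray below 0.014 m and z of middle_squeegee in the frame of middle_tray between 0.003 and 0.009 m and angle between the x axis of middle_squeegee and the x axis of middle_tray, either way round below 0.25 rad); the robot touches nothing.
It fails at once if the ink jar is moved more than 30 mm (distance of ink_jar from where it was at the start of the episode above 0.03 m).
It fails at once if the paint bottle is moved more than 30 mm (distance of paint_bottle from where it was at the start of the episode above 0.03 m).
It also fails if it takes over 90 s, if anything falls off the work surface, if the arm or the gripper's body presses on something with over 40 N, if the wrist force passes 120 N, or if a joint passes its speed limit or range.

## Robot

A 7-joint arm with a two-finger parallel gripper is mounted at the origin on the work surface; the furniture and walls round the work are solid. World frame = base frame: x ahead of the robot, y to its left, z up, the work surface at z = 0. Lengths are in m, angles in rad, forces in N, time in s.
With the tool pointing down it reaches from about 0.4 to 0.875 m from the base axis. Payload 6.5 kg.
Tool frame: the origin (TCP) lies between the finger pads; the fingertips stand 8 mm ahead of it and the grasp point (between the pads) lies 11 mm behind it (arm.tip_reach is the distance from the TCP to the fingertips, in m); z points along the fingers, y is the line along which they close (so a half turn about z gives the same grasp; the last joint's range is limited). The gripper opens to 85 mm and grips with 20 to 120 N. Pads are 22 mm wide; open, the fingers measure 114 mm over their backs; the gripper's body (76 mm by 85 mm) begins 54 mm behind the grasp point. The pads swing forward as they close: fully open they stand 13 mm farther back than shut.
Start: joints at [-1.202, 0.536, -0.004, 1.538, 0.003, 1.067, -0.071], TCP at [0.274, 0.59, 0.239] pointing down, gripper open.
Joint ranges: [-2.7, 2.7], [-0.37, 2.16], [-1.27, 1.26], [0.24, 2.4], [-1.31, 4.45], [0.19, 1.91], [-2.76, 2.76]. Speed limits (rad/s): [2.39, 2.39, 3.14, 3.14, 3.14, 3.14, 3.14].

## Interface

Orientations are given as a unit quaternion [w, x, y, z].
In Python, from rig import arm, cams, close_job gives the robot as it stands. The module is installed in compiled form; this text tells all that it offers.
- The arm moves only by the tool servo_tool, never from a script. Its argument "commands" is a list of rows, each a list of 5 numbers: the shift along the tool's x, y, z in mm, then the turn about the tool's z in degrees, then the finger opening in mm, from 0 to 85.4. In form: [[dx, dy, dz, spin, hand], ...]. A call has 1 to 5 rows; each row is the pose to reach, as a shift and turn from the pose commanded when the call began, along the tool's axes at that moment; what a row does not reach only later rows make up. A row lasts 1/8 s, in which the tool goes at most 62.5 mm and 10.7 degrees, less where a joint would pass 70% of its speed; a pose out of reach is approached as far as the arm can. A call with a gripper value outside its range is refused whole. The fingers move at their own pace and stop on an object; "newtons" is the grip in N (left out, the last holds). Time passes only in rows, so rows that repeat a pose let the fingers close. It gives the time, the measured TCP pose, the force, the opening and the grip force at its end, in the units of the state.
- arm.get_state(): the state, without advancing time (a new reading comes with each control period).
- cams.get_image(name): name is "scene" or "top" or "wrist"; returns a dict with "color" (420x560x3 uint8, red, green, blue), "mtx" (3x3 intrinsics, pixels), "distortion" ([k1, k2, p1, p2, k3] as OpenCV has them; the pictures are not rectified), "extrinsics" (4x4, takes a point from camera to world coordinates); the wrist camera has in their place "hand_eye" (4x4, takes a point from camera to tool coordinates, whose origin is the TCP and whose axes are the flange's). Camera axes: x right, y up, looking along -z (the intrinsics and any distortion apply to the point x, -y, -z); pixel columns grow to the right and rows downward; lengths in m; the calibration is good to about 2 mm. A picture is of the moment at which its call begins: read the wrist's pose just before it. There is no depth.
- close_job(): hands the job in; it is judged then, once.
The state is a dict: "clock": time; "qpos": joint angles; "qd": joint speeds; "effort": joint torques, N m; "ee_pos": TCP position; "orientation": TCP orientation; "wrist_force": force on the tool from outside, world axes, zero at the start; "wrist_torque": the same for the moment, N m; "finger_gap": finger opening in m; "grip_force": force on a finger pad.
Only numpy, scipy, OpenCV 4.12 (cv2) and the standard library are available. Lean on these libraries where they do the work, as an engineer would, in place of code of your own. Each camera call takes 0.05 s, during which the arm holds its last target. There are 200 camera calls.

## Working session

There is one attempt and no reset: what is moved stays moved. The work goes in short steps, Python scripts to look and compute and a tool call to move; the robot and the scene stay as the last step left them, time stands still between calls to the robot, and variables do not carry over. Pictures are saved under pics/ and viewed, at most 14 in all, crops included, and the job is handed in when it is done.

Besides the shell and the picture viewer there is one more tool, called after "Emit:" in YAML: its name, and indented under it one key for each argument. servo_tool: Moves the arm, as the interface text tells. Its arguments: {"type":"object","properties":{"commands":{"type":"array","items":{"type":"array","items":{"type":"number"}}},"newtons":{"type":"number"}},"required":["commands"]}

```bash
mkdir -p pics
cat > h.py <<'E'
import numpy as np, cv2
from rig import arm, cams
from scipy.spatial.transform import Rotation as R
def pose():
    s=arm.get_state(); q=np.array(s['orientation']); T=np.eye(4)
    T[:3,:3]=R.from_quat(q[[1,2,3,0]]).as_matrix(); T[:3,3]=s['ee_pos']; return s,T
def grab(name,f=None):
    s,T=pose(); d=cams.get_image(name)
    d['E']=T@np.array(d['hand_eye']) if name=='wrist' else np.array(d['extrinsics'])
    if f: cv2.imwrite('pics/'+f,d['color'][:,:,::-1])
    return d
def ray(d,px,z):
    p=cv2.undistortPoints(np.array(px,float).reshape(-1,1,2),np.array(d['mtx']),np.array(d['distortion']))[:,0]
    v=np.c_[p[:,0],-p[:,1],-np.ones(len(p))]@d['E'][:3,:3].T; o=d['E'][:3,3]
    return o+v*((z-o[2])/v[:,2])[:,None]
def proj(d,P):
    c=(np.array(P,float).reshape(-1,3)-d['E'][:3,3])@d['E'][:3,:3]
    c=c*[1,-1,-1]
    return cv2.projectPoints(c,np.zeros(3),np.zeros(3),np.array(d['mtx']),np.array(d['distortion']))[0][:,0]
E
python3 - <<'E'
from h import *
a=grab('scene','s0.png');b=grab('top','t0.png')
s,T=pose();print(s['ee_pos'],T[:3,:3].round(3),s['wrist_force'],s['finger_gap'],arm.tip_reach)
for d in(a,b):print(d['E'].round(3).tolist(),d['mtx'])
E
```

```text
[0.27357611 0.58903989 0.238509  ] [[-0.907  0.421 -0.001]
 [ 0.421  0.907 -0.001]
 [-0.    -0.002 -1.   ]] [ 0.6218063   0.66608411 -0.23237691] 0.08559549409183995 0.008
[[0.736, 0.489, -0.468, 0.128], [-0.676, 0.511, -0.531, -0.477], [-0.021, 0.707, 0.707, 0.683], [0.0, 0.0, 0.0, 1.0]] [[381.48537778   0.         280.69186351]
 [  0.         381.48537778 202.01498864]
 [  0.           0.           1.        ]]
[[0.006, 0.985, -0.173, 0.342], [-1.0, 0.007, 0.003, 0.009], [0.004, 0.173, 0.985, 1.174], [0.0, 0.0, 0.0, 1.0]] [[522.39334741   0.         274.88482164]
 [  0.         522.39334741 207.21791839]
 [  0.           0.           1.        ]]
```

View pics/t0.png

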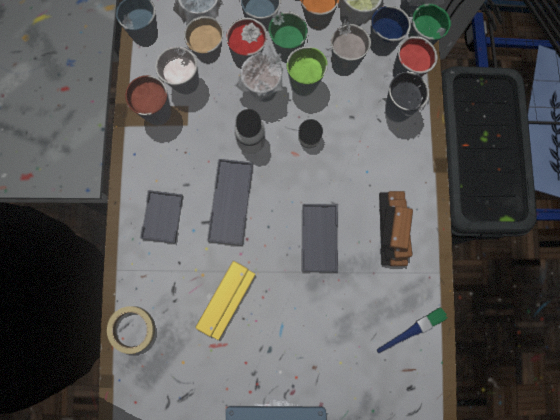

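View pics/s0.png

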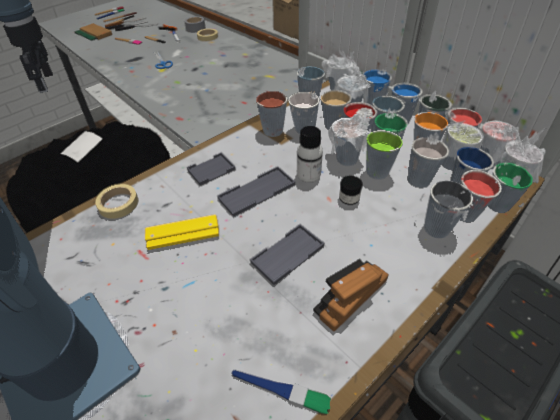

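Top view: trays at about (162,217), (231,203) and (320,238). The stack is at (398,228). Its candidates are the brown stack at (398,228) and the yellow look-alike at (227,300), which must be left alone. By the description the brown stack is the target, with the short squeegee at (401,228) as its top piece. Next I measure the trays and crop the stack.

Run:
```python
from h import *
d=grab('top');im=d['color'];hsv=cv2.cvtColor(im,cv2.COLOR_RGB2HSV)
cr=cv2.resize(im[180:280,360:430],None,fx=6,fy=6,interpolation=cv2.INTER_CUBIC)
e=grab('scene');cs=cv2.resize(e['color'][245:345,300:400],None,fx=3.7,fy=6,interpolation=cv2.INTER_CUBIC)
cv2.imwrite('pics/c1.png',np.hstack([cr,cs[:600,:370]])[:,:,::-1])
m=((hsv[:,:,2]<110)).astype(np.uint8)
m[:155]=0;m[285:]=0;m[:,:135]=0;m[:,345:]=0
m=cv2.morphologyEx(m,cv2.MORPH_OPEN,np.ones((3,3)))
for c in cv2.findContours(m,0,cv2.CHAIN_APPROX_NONE)[0]:
    if cv2.contourArea(c)<800: continue
    P=ray(d,c[:,0],0.012)[:,:2]
    r=cv2.minAreaRect((P*1000).astype(np.float32));b=cv2.boxPoints(r)
    l=[b[1]-b[0],b[2]-b[1]];l=max(l,key=np.linalg.norm)
    print(np.round(r[0],1),np.round(r[1],1),'xdir',np.degrees(np.arctan2(l[1],l[0])).round(1))
```

```text
[476.9 -94.7] [ 79.4 155.8] xdir -0.2
[522.9 262. ] [ 84.9 115.3] xdir -6.5
[568.3  91.5] [116.6 220. ] xdir -8.7
```

View pics/c1.png

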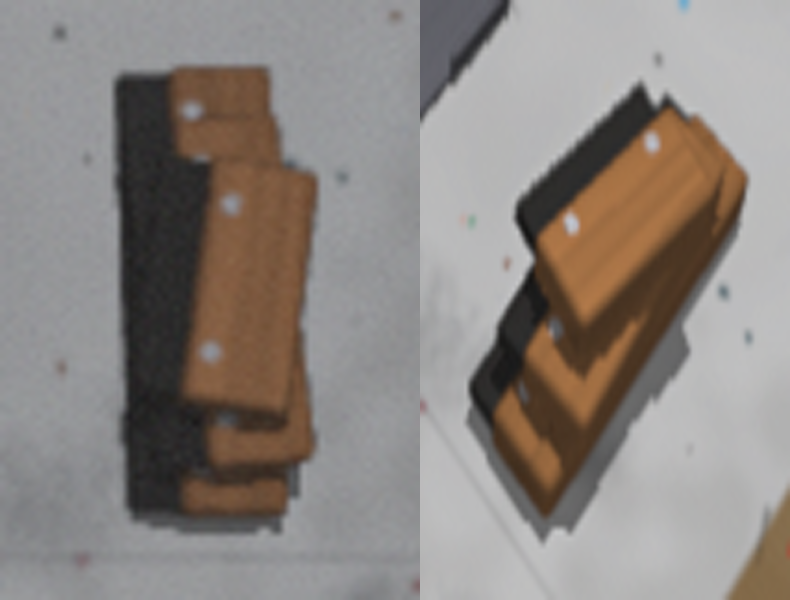

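The crop shows three brown stocks with their black blades to the left (+y). The short top stock has corners, in crop pixels, at (210,158), (317,178), (288,412) and (183,398). The scene crop confirms it is the top piece.

Run:
```python
from h import *
d=grab('top')
px=np.array([(210,158),(317,178),(288,412),(183,398)])/6+[360,180]-0.4
P=ray(d,px,0.072)*1000;print(P.round(1))
r=cv2.minAreaRect(P[:,:2].astype(np.float32));print(r)
u=(P[0]-P[3]+P[1]-P[2])[:2];u/=np.linalg.norm(u);n=np.array([-u[1],u[0]])
c=P[:,:2].mean(0);print('stock c',c,'origin',c+9*n,'ang',np.degrees(np.arctan2(u[1],u[0])))
# long tray corners
print(ray(d,[(221,161),(252,165),(242,245),(209,241)],0.014)[:,:2].round(4), ray(d,[(221,161),(252,165),(242,245),(209,241)],0.014)[:,:2].mean(0))
```

```text
[[ 540.4 -252.2   72. ]
 [ 533.3 -291.1   72. ]
 [ 448.8 -277.5   72. ]
 [ 453.7 -239.7   72. ]]
((494.2065734863281, -265.5411682128906), (39.53277587890625, 87.5622787475586), 81.80010223388672)
stock c [ 494.02782356 -265.1469433 ] origin [ 495.38645431 -256.25008304] ang -8.68250452826978
[[0.6529 0.1304]
 [0.6438 0.0591]
 [0.4601 0.0789]
 [0.4684 0.1529]] [0.5562951  0.10531723]
```

```bash
cat >> h.py <<'E'
def go(x,y,z,ang):
    "shift (mm) and spin (deg) to TCP x,y,z mm with the squeegee/tray axis at world angle ang (tool y across it)"
    s,T=pose(); v=T[:3,:3].T@(np.array([x,y,z])-T[:3,3]*1000)
    cur=np.degrees(np.arctan2(T[1,1],T[0,1]))-90
    k=(ang-cur+90)%180-90
    print('shift',v.round(1),'spin',round(-k,1),'rows',round(max(np.linalg.norm(v)/62.5,abs(k)/10.7),1),'axis now',round(cur,1),'pos',(T[:3,3]*1000).round(1),'gap',round(s['finger_gap']*1000,1),'t',s['clock'])
E
python3 -c "
from h import *
go(420,330,220,-8.7);go(495,-256,200,-8.7)"
```

```text
shift [-241.9 -173.5   19. ] spin -16.2 rows 4.8 axis now -24.9 pos [273.7 589.3 238.9] gap 85.7 t 0.25
shift [-556.8 -673.4   39.4] spin -16.2 rows 14.0 axis now -24.9 pos [273.7 589.3 238.9] gap 85.7 t 0.25
```

Emit:
servo_tool:
  commands:
    - [-48,-35,4,-4,85]
    - [-97,-69,8,-8,85]
    - [-145,-104,11,-12,85]
    - [-194,-139,15,-16,85]
    - [-242,-174,19,-16,85]
  newtons: 40

```text
clock: 0.88
ee_pos: [0.4209, 0.3279, 0.2204]
orientation: [0.0, 0.077, 0.997, 0.0]
wrist_force: [-0.2, 0.6, -0.3]
finger_gap: 0.0847
grip_force: 0.0
```

```bash
python3 -c "
from h import *
go(495,40,210,-8.7);go(495,-256,200,-8.7)"
```

```text
shift [-117.6 -273.1   10.3] spin -0.2 rows 4.8 axis now -8.9 pos [420.9 327.9 220.4] gap 84.7 t 0.875
shift [-163.3 -565.5   20.2] spin -0.2 rows 9.4 axis now -8.9 pos [420.9 327.9 220.4] gap 84.7 t 0.875
```

Emit:
servo_tool:
  commands:
    - [-18,-57,2,0,85]
    - [-35,-114,4,0,85]
    - [-52,-171,6,0,85]
    - [-70,-228,8,0,85]
    - [-87,-285,10,0,85]

```text
clock: 1.5
ee_pos: [0.462, 0.0329, 0.2105]
orientation: [0.0, 0.078, 0.997, 0.0]
wrist_force: [1.1, 0.1, -0.6]
finger_gap: 0.0854
grip_force: 0.0
```

Emit:
servo_tool:
  commands:
    - [-15,-56,2,0,85]
    - [-31,-112,4,0,85]
    - [-46,-168,6,0,85]
    - [-62,-225,8,0,85]
    - [-76,-280,10,0,85]

```text
clock: 2.12
ee_pos: [0.4937, -0.2556, 0.2004]
orientation: [0.0, 0.078, 0.997, -0.0]
wrist_force: [0.6, -0.2, 0.1]
finger_gap: 0.0849
grip_force: 0.0
```

```bash
python3 -c "
from h import *
go(495,-256,200,-8.7)
d=grab('wrist','w1.png');print(d['hand_eye'].round(3) if hasattr(d['hand_eye'],'round') else d['hand_eye'])"
```

```text
shift [-1.3 -0.2  0.4] spin -0.2 rows 0.0 axis now -8.9 pos [ 493.7 -255.6  200.4] gap 84.9 t 2.125
[[-0.     0.949  0.315  0.081]
 [ 1.     0.    -0.    -0.001]
 [-0.     0.315 -0.949 -0.135]
 [ 0.     0.     0.     1.   ]]
```

View pics/w1.png

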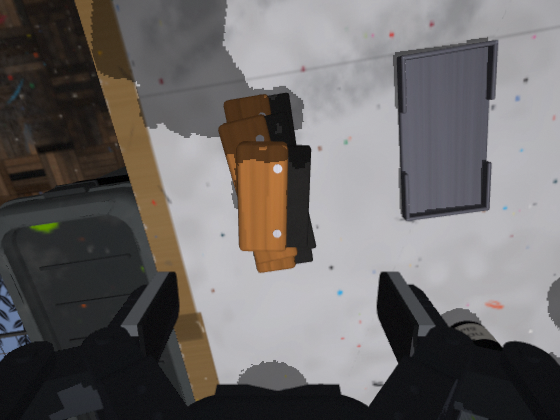

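Wrist view: the short stock's top face runs from (238,157) to (287,250), and its blade edge is at (309,147)–(308,248). The middle tray's corners are (394,53), (497,41), (490,209) and (404,219).

```bash
python3 -c "
from h import *
d=grab('wrist')
P=ray(d,[(236,143),(288,143),(287,250),(239,250)],.072)[:,:2]*1000;print(P.round(1),P.mean(0))
P=ray(d,[(237,158),(288,158),(287,250),(239,250)],.072)[:,:2]*1000;print(P.round(1),P.mean(0))
print((ray(d,[(310,147),(308,248)],.066)*1000).round(1))
T=ray(d,[(394,53),(497,41),(490,209),(404,219)],.014)[:,:2]*1000;print(T.round(1),T.mean(0));print(proj(d,[.4937,-.2556,.07]))
"
```

```text
[[ 444.5 -290.2]
 [ 450.9 -251.4]
 [ 538.6 -265.9]
 [ 532.2 -305.5]] [ 491.53610117 -278.26408097]
[[ 455.8 -291.7]
 [ 462.1 -253.2]
 [ 538.6 -265.9]
 [ 532.2 -305.5]] [ 497.17585834 -279.08769099]
[[ 457.6 -235.1   66. ]
 [ 542.5 -248.3   66. ]]
[[ 399.6 -151.7]
 [ 405.2  -67.9]
 [ 554.3  -68.7]
 [ 551.5 -150.4]] [ 477.66849979 -109.66551469]
[[291.02200189 196.68368313]]
```

```bash
python3 -c "
from h import *
d=grab('wrist');s,T=pose();print(d['mtx'],d['distortion'],np.array(d['hand_eye']))
print(proj(d,[T[:3,3]]),T)
e=grab('scene','s1.png')
hsv=cv2.cvtColor(e['color'],cv2.COLOR_RGB2HSV)
m=(hsv[:,:,2]<110).astype(np.uint8);m[:220]=0;m[290:]=0;m[:,:245]=0;m[:,326:]=0
c=max(cv2.findContours(m,0,cv2.CHAIN_APPROX_NONE)[0],key=cv2.contourArea)
print('scene',cv2.minAreaRect((ray(e,c[:,0],.012)[:,:2]*1000).astype(np.float32)))
t=grab('top')
for k in (e,t): print(k['distortion'], proj(k,[T[:3,3]]))
cv2.imwrite('pics/t1.png',cv2.resize(t['color'][150:320,280:460],None,fx=3.3,fy=3.3)[:,:,::-1])
print(t['E'])
"
```

```text
[[347.32163461   0.         277.57187894]
 [  0.         347.32163461 205.68169468]
 [  0.           0.           1.        ]] [0.02562879 0.         0.         0.         0.        ] [[-2.30013903e-04  9.49143473e-01  3.14843793e-01  8.13207451e-02]
 [ 9.99999966e-01  2.56588282e-04 -4.29584384e-05 -5.68772812e-04]
 [-1.21558949e-04  3.14843773e-01 -9.49143500e-01 -1.35163177e-01]
 [ 0.00000000e+00  0.00000000e+00  0.00000000e+00  1.00000000e+00]]
[[287.88902553 283.04045591]] [[-9.86988303e-01  1.60791884e-01 -2.42672160e-04  4.92653232e-01]
 [ 1.60792062e-01  9.86986759e-01 -1.74625252e-03 -2.57359242e-01]
 [-4.12690240e-05 -1.76255057e-03 -9.99998446e-01  2.00202187e-01]
 [ 0.00000000e+00  0.00000000e+00  0.00000000e+00  1.00000000e+00]]
scene ((475.2822265625, -100.64898681640625), (85.85763549804688, 157.36212158203125), 89.72388458251953)
[-0.07996104  0.          0.          0.          0.        ] [[358.9111301  232.72937736]]
[-0.12794018  0.          0.          0.          0.        ] [[413.40717133 218.80017167]]
[[ 0.00594101  0.98489627 -0.17304349  0.34220758]
 [-0.99997506  0.00651241  0.00273447  0.00934526]
 [ 0.0038201   0.17302292  0.98491039  1.17405886]
 [ 0.          0.          0.          1.        ]]
```

View pics/s1.png

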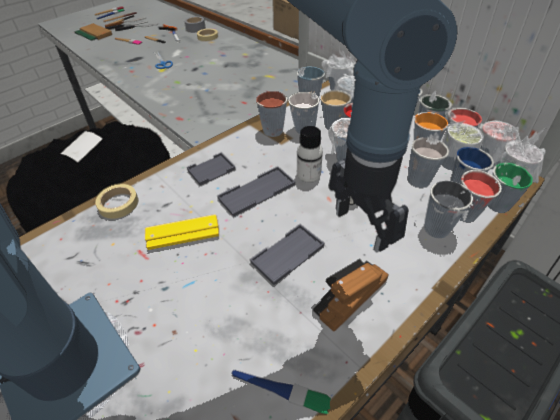

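Scene view: the arm hovers at about (370,230) over the stack, and nothing has moved. The middle tray is at (288,254). The wrist and top views disagree by about 14 mm in y, so I check the pose noise.

```bash
python3 -c "
from h import *
for i in range(5):
    s,T=pose();print((T[:3,3]*1000).round(2),np.degrees(R.from_matrix(T[:3,:3]).as_rotvec()).round(2),s['clock'],np.round(s['qpos'],4),np.abs(s['qd']).max().round(4))
    d=grab('wrist'); P=ray(d,[(394,53),(497,41),(490,209),(404,219)],.014)[:,:2]*1000;print(P.mean(0))
d=grab('wrist','w2.png')
"
```

```text
[ 493.39 -253.02  200.06] [-1.3980e+01 -1.7943e+02 -7.0000e-02] 2.375 [ 0.2     0.4283  0.249   1.8424 -0.133   0.8876  1.9269] 0.0252
[476.93064916 -96.22480817]
[ 493.63 -252.22  200.13] [-1.3850e+01 -1.7945e+02 -9.0000e-02] 2.425 [ 0.199   0.4279  0.2484  1.8427 -0.133   0.8876  1.9269] 0.0137
[476.99153845 -95.35793244]
[ 493.75 -251.87  200.2 ] [-1.3770e+01 -1.7946e+02 -9.0000e-02] 2.475 [ 0.1984  0.4277  0.2483  1.8429 -0.1329  0.8876  1.927 ] 0.007
[477.01627657 -94.9904896 ]
[ 493.85 -251.92  200.3 ] [1.3760e+01 1.7947e+02 7.0000e-02] 2.525 [ 0.1983  0.4276  0.2484  1.8428 -0.1328  0.8875  1.9271] 0.0046
[477.15861008 -95.05237691]
[ 493.85 -252.06  200.36] [1.3760e+01 1.7947e+02 6.0000e-02] 2.575 [ 0.1983  0.4276  0.2487  1.8427 -0.1328  0.8875  1.9272] 0.0067
[477.17891662 -95.20266508]
```

View pics/w2.png

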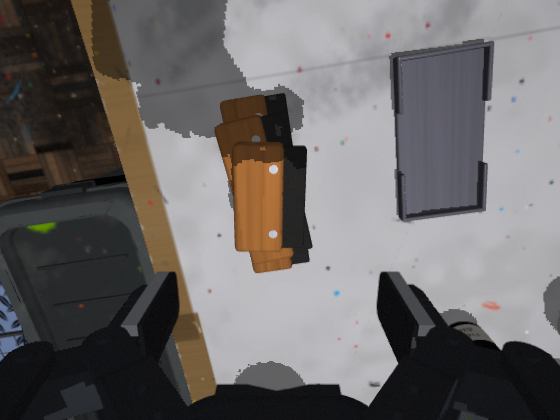

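The arm was still swaying when I took the first wrist picture. It is settled now, with the short stock at columns 233–283 and the blade edge at about 305. I recompute.

```bash
python3 -c "
from h import *
d=grab('wrist')
P=ray(d,[(233,150),(283,150),(282,250),(235,250)],.072)[:,:2]*1000;print(P.round(1),P.mean(0))
print((ray(d,[(306,147),(304,248)],.066)*1000).round(1))
T=ray(d,[(390,54),(493,41),(487,209),(400,219)],.014)[:,:2]*1000;print(T.round(1),T.mean(0))
go(495,-259,57,-8.5)
"
```

```text
[[ 450.6 -280.6]
 [ 456.4 -243.1]
 [ 538.8 -256.4]
 [ 532.8 -295.1]] [ 494.64407793 -268.80034569]
[[ 457.8 -225.3   66. ]
 [ 542.7 -237.9   66. ]]
[[ 399.7 -142.1]
 [ 403.6  -57.7]
 [ 553.3  -56.8]
 [ 551.  -139.9]] [476.89503614 -99.11617298]
shift [ -2.2  -5.9 143.4] spin -0.3 rows 2.3 axis now -8.8 pos [ 493.7 -252.8  200.4] gap 84.9 t 2.725
```

Emit:
servo_tool:
  commands:
    - [-2,-5,50,0,85]
    - [-2,-5,95,0,85]
    - [-2,-5,115,0,85]
    - [-2,-5,115,0,85]
    - [-2,-5,115,0,85]

```text
clock: 3.35
ee_pos: [0.4955, -0.2592, 0.0863]
orientation: [0.001, 0.078, 0.997, -0.0]
wrist_force: [0.3, 0.1, -0.5]
finger_gap: 0.0852
grip_force: 0.0
```

```bash
python3 -c "
from h import *
go(495,-258,57,-8.5)"
```

```text
shift [ 0.7  1.1 29.3] spin -0.4 rows 0.5 axis now -8.9 pos [ 495.5 -259.2   86.3] gap 85.2 t 3.35
```

Emit:
servo_tool:
  commands:
    - [1,1,15,0,85]
    - [1,1,29,0,85]
    - [1,1,29,0,62]
    - [1,1,29,0,50]
    - [1,1,29,0,50]
  newtons: 40

```text
clock: 3.98
ee_pos: [0.4941, -0.2579, 0.0565]
orientation: [0.0, 0.078, 0.997, -0.0]
wrist_force: [0.1, 0.5, -0.5]
finger_gap: 0.0572
grip_force: 42.9
```

Emit:
servo_tool:
  commands:
    - [0,0,0,0,45]
    - [0,0,0,0,45]
    - [0,0,-3,0,45]
    - [0,0,-10,0,45]
    - [0,0,-20,0,45]

```text
clock: 4.6
ee_pos: [0.4938, -0.2578, 0.0769]
orientation: [-0.0, 0.078, 0.997, 0.0]
wrist_force: [0.3, 0.6, -1.0]
finger_gap: 0.0571
grip_force: 42.9
```

Gripped (gap 57 mm, force 43 N). Next: lift, look from the wrist and the top, and measure the grasped piece relative to the tool.

Emit:
servo_tool:
  commands:
    - [0,0,-25,0,45]
    - [0,0,-60,0,45]
    - [0,0,-90,0,45]
    - [0,0,-90,0,45]
    - [0,0,-90,0,45]

```text
clock: 5.22
ee_pos: [0.4935, -0.2575, 0.166]
orientation: [-0.0, 0.078, 0.997, 0.0]
wrist_force: [0.5, 0.3, -1.8]
finger_gap: 0.0569
grip_force: 43.1
```

```bash
python3 -c "
from h import *
d=grab('wrist','w3.png')
go(523,262,170,-6.5)"
```

```text
shift [ 51.  517.7  -4.1] spin -2.4 rows 8.3 axis now -8.9 pos [ 493.2 -257.3  165.6] gap 57.2 t 5.275
```

View pics/w3.png

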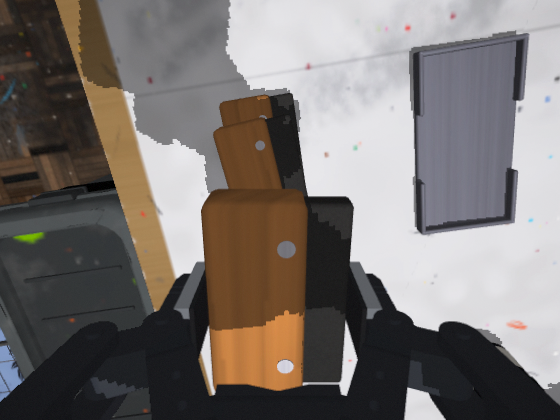

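Wrist view: the short squeegee is held square, with its screws at (286,249) and (286,367). The middle and long pieces lie undisturbed below it.

```bash
python3 -c "
from h import *
d=grab('wrist');s,T=pose()
P=ray(d,[(286,249),(286,367)],T[2,3]+.0155);Q=(P-T[:3,3])@T[:3,:3]*1000
print(Q.round(1))
P=ray(d,[(353,199),(342,380)],T[2,3]+.0095);Q=(P-T[:3,3])@T[:3,:3]*1000;print('blade edge',Q.round(1))"
```

```text
[[ 24.1   2.7 -15.5]
 [-31.1   3.1 -15.6]]
blade edge [[ 42.1  28.1  -9.4]
 [-44.   28.7  -9.6]]
```

Emit:
servo_tool:
  commands:
    - [6,58,0,0,45]
    - [11,115,0,0,45]
    - [17,173,0,0,45]
    - [23,230,0,0,45]
    - [28,288,0,0,45]

```text
clock: 5.95
ee_pos: [0.5102, 0.0328, 0.1655]
orientation: [-0.001, 0.078, 0.997, -0.0]
wrist_force: [1.7, 0.2, -0.7]
finger_gap: 0.0572
grip_force: 43.1
```

Emit:
servo_tool:
  commands:
    - [6,55,0,-1,45]
    - [11,110,0,-2,45]
    - [17,165,0,-2,45]
    - [21,210,0,-2,45]
    - [23,230,0,-2,45]

```text
clock: 6.58
ee_pos: [0.5226, 0.2649, 0.1652]
orientation: [-0.001, 0.058, 0.998, 0.0]
wrist_force: [0.3, -0.2, -1.4]
finger_gap: 0.057
grip_force: 43.1
```

Emit:
servo_tool:
  commands:
    - [0,0,0,0,45]
    - [0,0,0,0,45]
    - [0,0,0,0,45]
    - [0,0,0,0,45]

```text
clock: 7.08
ee_pos: [0.524, 0.2607, 0.1664]
orientation: [0.0, 0.061, 0.998, -0.0]
wrist_force: [-0.9, 0.1, -1.0]
finger_gap: 0.0572
grip_force: 43.1
```

```bash
python3 -c "
from h import *
d=grab('wrist','w4.png')
go(523,262,100,-6.5)"
```

```text
shift [ 1.   0.9 66.4] spin -0.5 rows 1.1 axis now -7.0 pos [523.9 261.  166.4] gap 56.9 t 7.125
```

View pics/w4.png

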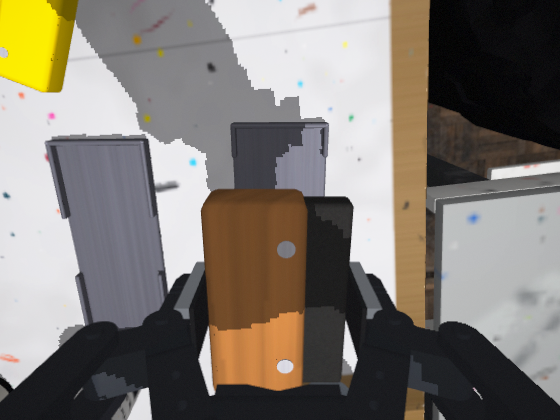

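Wrist view: the short tray's near edge runs (232,123)–(328,122), and the long tray's runs (46,141)–(148,137).

```bash
python3 -c "
from h import *
d=grab('wrist')
for L,px in((56,[(232,123),(328,122)]),(96,[(46,141),(148,137)])):
    P=ray(d,px,.014)[:,:2]*1000;v=P[1]-P[0];a=np.arctan2(v[1],v[0])-np.pi/2;print(P.round(1),np.linalg.norm(v),np.degrees(a),'centre',P.mean(0)+L*np.array([np.cos(a),np.sin(a)]))
go(521,262,40,-6.5)"
```

```text
[[463.6 230.8]
 [472.2 307.8]] 77.44238868413069 -6.418307030828295 centre [523.52832864 263.05013589]
[[460.   78.8]
 [466.4 161.1]] 82.58963819186616 -4.47941863390525 centre [558.88397198 112.45460748]
shift [  3.    0.4 126.4] spin -0.5 rows 2.0 axis now -7.0 pos [523.9 261.3 166.4] gap 57.0 t 7.175
```

Emit:
servo_tool:
  commands:
    - [3,1,50,-0.5,45]
    - [3,1,100,-0.5,45]
    - [3,1,126,-0.5,45]
    - [3,1,126,-0.5,45]
    - [3,1,126,-0.5,45]

```text
clock: 7.8
ee_pos: [0.5219, 0.2636, 0.0415]
orientation: [0.001, 0.056, 0.998, 0.0]
wrist_force: [-0.1, 0.5, -0.1]
finger_gap: 0.057
grip_force: 43.2
```

Emit:
servo_tool:
  commands:
    - [0,0,10,0,45]
    - [0,0,19,0,45]
    - [0,0,24,0,45]
    - [0,0,24,0,45]
    - [0,0,24,0,45]

```text
clock: 8.43
ee_pos: [0.521, 0.2633, 0.0164]
orientation: [0.0, 0.056, 0.998, 0.0]
wrist_force: [-1.1, 0.2, -1.7]
finger_gap: 0.057
grip_force: 43.2
```

```bash
python3 -c "
from h import *
go(521,262.5,15,-6.5);print(arm.get_state()['wrist_force'])"
```

```text
shift [-0.1 -0.8  1.4] spin 0.1 rows 0.0 axis now -6.4 pos [521.  263.3  16.4] gap 57.0 t 8.425
[-1.08100916  0.16360842 -1.6991171 ]
```

Emit:
servo_tool:
  commands:
    - [0,0,1.5,0,45]
    - [0,0,1.5,0,70]
    - [0,0,1.5,0,74]
    - [0,0,0,0,76]
    - [0,0,-10,0,78]

```text
clock: 9.05
ee_pos: [0.5204, 0.263, 0.0263]
orientation: [-0.0, 0.056, 0.998, -0.0]
wrist_force: [-0.7, -0.6, 0.1]
finger_gap: 0.0781
grip_force: 0.0
```

Emit:
servo_tool:
  commands:
    - [0,0,-40,0,85]
    - [0,0,-90,0,85]
    - [0,0,-140,0,85]
    - [0,0,-140,0,85]
    - [0,0,-140,0,85]

```text
clock: 9.68
ee_pos: [0.5206, 0.2631, 0.1664]
orientation: [-0.0, 0.056, 0.998, 0.0]
wrist_force: [-0.3, -0.5, -1.1]
finger_gap: 0.0853
grip_force: 0.0
```

```bash
python3 -c "
from h import *
d=grab('wrist','w5.png')
go(495,-256,150,-15)
"
```

```text
shift [ -32.9 -518.5   16. ] spin 8.6 rows 8.3 axis now -6.4 pos [520.1 262.9 165.6] gap 85.0 t 9.725
```

View pics/w5.png

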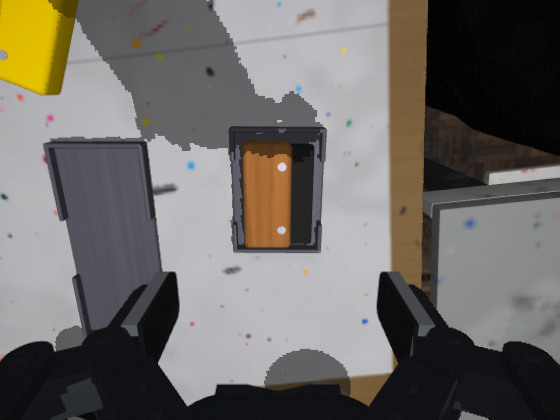

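The short squeegee sits flat and centred in its tray, with its stock at (267,195). The arm is clear of the stack, so I measure the middle squeegee from the top camera.

```bash
python3 -c "
from h import *
d=grab('top')
c=cv2.resize(d['color'][185:275,365:425],None,fx=6,fy=6,interpolation=cv2.INTER_CUBIC)
cv2.imwrite('pics/c2.png',c[:,:,::-1])
"
```

```text
(no output)
```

View pics/c2.png

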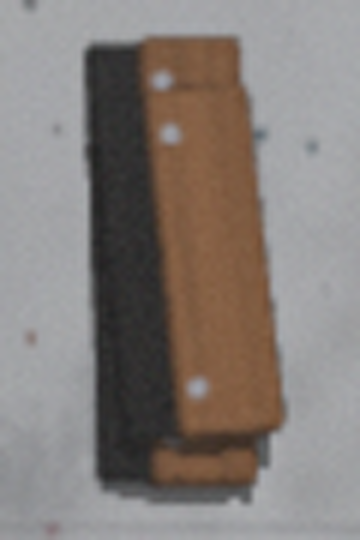

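Emit:
servo_tool:
  commands:
    - [-4,-57,3,0,85]
    - [-7,-115,6,0,85]
    - [-11,-173,9,0,85]
    - [-15,-230,12,0,85]
    - [-18,-288,14,0,85]

```text
clock: 10.4
ee_pos: [0.5055, -0.0267, 0.1511]
orientation: [-0.001, 0.056, 0.998, -0.0]
wrist_force: [0.6, 0.2, -0.5]
finger_gap: 0.0848
grip_force: 0.0
```

Crop: the middle stock's top face has corners (143,88), (246,86), (281,425) and (178,437). The long stock shows at its ends, (140,38)–(239,38) and (155,480)–(254,480).

```bash
python3 -c "
from h import *
d=grab('top')
for px,z in(([(143,88),(246,86),(281,425),(178,437)],.048),([(141,38),(239,38),(254,482),(155,484)],.024)):
    P=ray(d,np.array(px)/6+[365,185]-.4,z)[:,:2]*1000
    u=(P[0]-P[3]+P[1]-P[2]);print(P.round(1),np.linalg.norm(u)/2);u/=np.linalg.norm(u);n=np.array([-u[1],u[0]])
    c=P.mean(0)+9*n;a=np.degrees(np.arctan2(u[1],u[0]));print('origin',c,a);go(c[0],c[1],150,a)
"
```

```text
[[ 559.6 -244.6]
 [ 560.6 -283.2]
 [ 435.4 -291.7]
 [ 431.1 -253.6]] 127.12783408866642
origin [ 496.03949276 -259.31553455] 3.957461166444967
shift [ -19.  -222.     2.4] spin -10.9 rows 3.6 axis now -7.0 pos [504.1 -36.6 151.1] gap 85.1 t 10.45
[[ 583.4 -249.9]
 [ 583.7 -287.5]
 [ 416.3 -287.3]
 [ 415.6 -250.2]] 167.5815136852853
origin [ 499.75681626 -259.70580982] 0.0145674593346482
shift [ -22.8 -222.     2.4] spin -7.0 rows 3.6 axis now -7.0 pos [504.1 -36.6 151.1] gap 85.1 t 10.45
```

Emit:
servo_tool:
  commands:
    - [-5,-56,0,-4,85]
    - [-10,-112,0,-8,85]
    - [-15,-168,0,-11,85]
    - [-19,-215,0,-11,85]
    - [-19,-228,0,-11,85]

```text
clock: 11.08
ee_pos: [0.4985, -0.2572, 0.1513]
orientation: [-0.001, -0.037, 0.999, -0.0]
wrist_force: [-0.8, 0.2, 0.2]
finger_gap: 0.085
grip_force: 0.0
```

Emit:
servo_tool:
  commands:
    - [0,0,0,0,85]
    - [0,0,0,0,85]
    - [0,0,0,0,85]
    - [0,0,0,0,85]

```text
clock: 11.58
ee_pos: [0.5003, -0.2526, 0.1523]
orientation: [0.0, -0.041, 0.999, 0.0]
wrist_force: [0.1, 0.7, -0.7]
finger_gap: 0.0853
grip_force: 0.0
```

```bash
python3 -c "
from h import *
d=grab('wrist','w6.png')
go(496,-259.3,33,4)
"
```

```text
shift [  4.8  -6.  119.4] spin 0.7 rows 1.9 axis now 4.7 pos [ 500.3 -252.9  152.4] gap 84.8 t 11.625
```

View pics/w6.png

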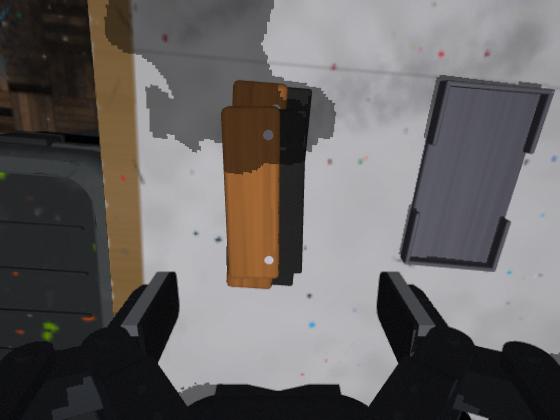

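Wrist view: the middle squeegee is aligned with the tool, with screws at (268,134) and (269,260). The middle tray's corners are (441,76), (551,88), (495,270) and (401,263).

```bash
python3 -c "
from h import *
d=grab('wrist')
P=ray(d,[(268,134),(269,260)],.048)[:,:2]*1000;u=P[1]-P[0];print(P.round(1),np.linalg.norm(u));u/=np.linalg.norm(u);n=np.array([-u[1],u[0]]);a=np.degrees(np.arctan2(u[1],u[0]));c=P.mean(0)-3.3*n;print(c,a)
T=ray(d,[(441,76),(551,88),(495,270),(401,263)],.014)[:,:2]*1000;v=T[3]-T[0]+T[2]-T[1];print(T.round(1),T.mean(0),np.degrees(np.arctan2(v[1],v[0])))
go(496,-259.5,33,4)
"
```

```text
[[ 447.8 -264.1]
 [ 542.6 -256.5]] 95.14347580579232
[ 495.4511586  -263.58351582] 4.605588169076866
[[ 400.2 -141.4]
 [ 402.7  -59.9]
 [ 553.3  -58.3]
 [ 553.5 -140.7]] [ 477.42512638 -100.082388  ] 0.4193512463785591
shift [  4.7  -6.  119.4] spin 0.6 rows 1.9 axis now 4.6 pos [ 500.2 -253.1  152.4] gap 84.9 t 11.675
```

Emit:
servo_tool:
  commands:
    - [5,-8,50,0,85]
    - [5,-8,85,0,85]
    - [5,-8,95,0,85]
    - [5,-8,95,0,85]
    - [5,-8,95,0,85]

```text
clock: 12.3
ee_pos: [0.4968, -0.2625, 0.0587]
orientation: [0.001, -0.04, 0.999, -0.001]
wrist_force: [-0.3, 0.4, 0.5]
finger_gap: 0.0853
grip_force: 0.0
```

```bash
python3 -c "
from h import *
go(496,-261,33,4.3)"
```

```text
shift [ 0.8  1.6 25.7] spin 0.3 rows 0.4 axis now 4.6 pos [ 496.8 -262.5   58.7] gap 85.3 t 12.3
```

Emit:
servo_tool:
  commands:
    - [1,1,15,0,85]
    - [1,1,25,0,85]
    - [1,1,25,0,62]
    - [1,1,25,0,50]
    - [1,1,25,0,45]

```text
clock: 12.92
ee_pos: [0.4946, -0.2612, 0.0324]
orientation: [0.0, -0.04, 0.999, -0.0]
wrist_force: [-0.1, -1.1, -0.9]
finger_gap: 0.0574
grip_force: 43.2
```

Emit:
servo_tool:
  commands:
    - [0,0,0,0,45]
    - [0,0,0,0,45]
    - [0,0,-3,0,45]
    - [0,0,-10,0,45]
    - [0,0,-25,0,45]

```text
clock: 13.55
ee_pos: [0.4942, -0.2609, 0.0577]
orientation: [-0.0, -0.04, 0.999, 0.0]
wrist_force: [-0.2, -0.5, -1.9]
finger_gap: 0.057
grip_force: 43.1
```

Emit:
servo_tool:
  commands:
    - [0,0,-25,0,45]
    - [0,0,-50,0,45]
    - [0,0,-75,0,45]
    - [0,0,-75,0,45]
    - [0,0,-75,0,45]

```text
clock: 14.18
ee_pos: [0.4942, -0.2608, 0.1319]
orientation: [-0.0, -0.04, 0.999, 0.0]
wrist_force: [-0.1, 0.4, -2.8]
finger_gap: 0.0569
grip_force: 43.3
```

```bash
python3 -c "
from h import *
d=grab('wrist','w7.png')
go(475.5,-97,130,0.2)"
```

```text
shift [  5.2 164.6   1.6] spin 4.4 rows 2.6 axis now 4.6 pos [ 493.9 -260.7  131.5] gap 57.0 t 14.225
```

View pics/w7.png

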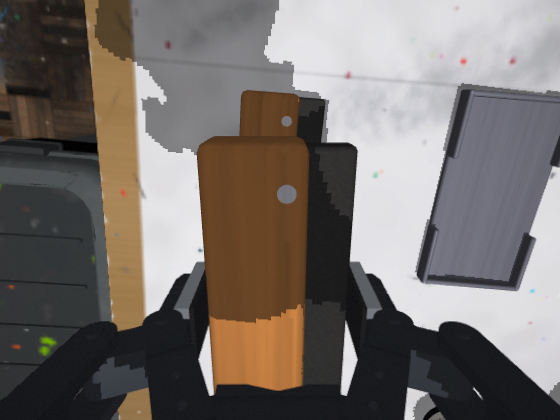

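Held square, with its near screw at (286,194). The long piece stays in place behind it.

```bash
python3 -c "
from h import *
d=grab('wrist');s,T=pose()
P=ray(d,[(286,194)],T[2,3]+.0155);print('obj centre tool x',((P-T[:3,3])@T[:3,:3]*1000)[0,0]-47.5)
P=ray(d,[(286.5,121)],.024);print('long screw',P*1000)"
```

```text
obj centre tool x -1.44727852656262
long screw [[ 431.92545298 -259.92615865   24.        ]]
```

Emit:
servo_tool:
  commands:
    - [2,55,0,1,45]
    - [4,110,0,3,45]
    - [5,150,0,4.4,45]
    - [5,164,0,4.4,45]
    - [5,164,0,4.4,45]

```text
clock: 14.9
ee_pos: [0.4764, -0.0977, 0.1319]
orientation: [-0.0, -0.003, 1.0, -0.0]
wrist_force: [0.1, 0.0, -1.6]
finger_gap: 0.0571
grip_force: 43.5
```

Emit:
servo_tool:
  commands:
    - [0,0,0,0,45]
    - [0,0,0,0,45]
    - [0,0,0,0,45]
    - [0,0,0,0,45]

```text
clock: 15.4
ee_pos: [0.4765, -0.0985, 0.1323]
orientation: [0.0, -0.001, 1.0, -0.0]
wrist_force: [1.3, 0.1, -1.4]
finger_gap: 0.0571
grip_force: 43.5
```

```bash
python3 -c "
from h import *
d=grab('wrist','w8.png')
go(475.5,-97,40,0.2)"
```

```text
shift [ 1.   1.3 92.3] spin -0.0 rows 1.5 axis now 0.2 pos [476.5 -98.3 132.3] gap 57.1 t 15.45
```

View pics/w8.png

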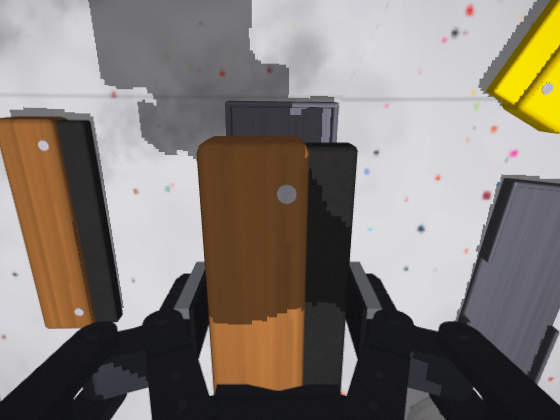

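Wrist view: the middle tray's near edge runs (225,102)–(338,102), squarely under the held piece. The long squeegee's screws are at (43,145) and (79,312).

```bash
python3 -c "
from h import *
d=grab('wrist')
P=ray(d,[(225,102),(338,102)],.014)*1000;print(P.round(1),P.mean(0))
P=ray(d,[(43,145),(79,312)],.024)[:,:2]*1000;u=P[1]-P[0];print(P.round(1),np.linalg.norm(u));u/=np.linalg.norm(u);n=np.array([-u[1],u[0]]);a=np.degrees(np.arctan2(u[1],u[0]));print('long',P.mean(0)-3.3*n,a)
go(475.5,-96,40,0)"
```

```text
[[ 403.  -135.7   14. ]
 [ 402.8  -56.8   14. ]] [402.94473103 -96.25214773  14.        ]
[[ 432.2 -260.8]
 [ 567.3 -259.9]] 135.1429132120658
long [ 499.76267889 -263.6466469 ] 0.38945100250936104
shift [ 1.   2.2 92.3] spin 0.2 rows 1.5 axis now 0.2 pos [476.5 -98.2 132.3] gap 57.1 t 15.5
```

Emit:
servo_tool:
  commands:
    - [0,2,50,0,45]
    - [0,2,85,0,45]
    - [0,2,95,0,45]
    - [0,2,95,0,45]
    - [0,2,95,0,45]

```text
clock: 16.12
ee_pos: [0.4777, -0.0963, 0.0385]
orientation: [0.001, -0.002, 1.0, -0.0]
wrist_force: [-0.1, 0.3, -1.8]
finger_gap: 0.0573
grip_force: 43.9
```

```bash
python3 -c "
from h import *
go(476,-96,15,0)"
```

```text
shift [ 1.7  0.3 23.5] spin 0.2 rows 0.4 axis now 0.2 pos [477.7 -96.3  38.5] gap 57.3 t 16.125
```

Emit:
servo_tool:
  commands:
    - [1,0,10,0,45]
    - [1,0,18,0,45]
    - [1,0,22,0,45]
    - [1,0,22,0,45]
    - [1,0,23.5,0,45]

```text
clock: 16.75
ee_pos: [0.4756, -0.0961, 0.0143]
orientation: [0.0, -0.002, 1.0, 0.0]
wrist_force: [-5.0, 0.9, 22.1]
finger_gap: 0.0571
grip_force: 47.0
```

Emit:
servo_tool:
  commands:
    - [0,0,0,0,45]
    - [0,0,0,0,70]
    - [0,0,0,0,74]
    - [0,0,-2,0,76]
    - [0,0,-12,0,78]

```text
clock: 17.38
ee_pos: [0.4751, -0.096, 0.0259]
orientation: [-0.001, -0.002, 1.0, 0.0]
wrist_force: [-0.1, 0.6, 0.6]
finger_gap: 0.0779
grip_force: 0.0
```

Emit:
servo_tool:
  commands:
    - [0,0,-40,0,85]
    - [0,0,-80,0,85]
    - [0,0,-110,0,85]
    - [0,0,-110,0,85]
    - [0,0,-110,0,85]

```text
clock: 18.0
ee_pos: [0.4752, -0.0959, 0.1357]
orientation: [-0.0, -0.002, 1.0, 0.0]
wrist_force: [-1.0, -0.5, -0.4]
finger_gap: 0.0848
grip_force: 0.0
```

```bash
python3 -c "
from h import *
d=grab('wrist')
hsv=cv2.cvtColor(d['color'],cv2.COLOR_RGB2HSV)
m=((hsv[:,:,0]<16)&(hsv[:,:,1]>140)&(hsv[:,:,2]>50)).astype(np.uint8)
for c in cv2.findContours(m,0,cv2.CHAIN_APPROX_NONE)[0]:
    if cv2.contourArea(c)<2000: continue
    for z in(.030,.024):
        r=cv2.minAreaRect((ray(d,c[:,0],z)[:,:2]*1000).astype(np.float32));print(z,cv2.boundingRect(c),r)
go(499.8,-261.5,130,0.2)
P=ray(d,[(280,100)],.03);print(P)"
```

```text
0.03 (0, 118, 94, 208) ((494.6755676269531, -265.40313720703125), (163.87655639648438, 40.014976501464844), 0.1511058807373047)
0.024 (0, 118, 94, 208) ((497.1885986328125, -269.6061706542969), (167.958251953125, 41.01165008544922), 0.15110079944133759)
0.03 (236, 117, 57, 169) ((475.23162841796875, -105.46812438964844), (128.81077575683594, 39.03873062133789), 0.16354531049728394)
0.024 (236, 117, 57, 169) ((477.26031494140625, -105.68761444091797), (132.0190887451172, 40.01107406616211), 0.16354411840438843)
shift [ -24.4 -165.7    5.2] spin -0.0 rows 2.7 axis now 0.2 pos [474.8 -95.9 135.2] gap 84.9 t 18.05
[[ 0.39989834 -0.09499999  0.03      ]]
```

The middle squeegee is centred and flat: stock at (476,-105.5), so its origin is about (476,-96.5). Next is the long one.

Emit:
servo_tool:
  commands:
    - [-8,-55,0,0,85]
    - [-16,-110,0,0,85]
    - [-24,-150,0,0,85]
    - [-24,-165,0,0,85]
    - [-24,-165,0,0,85]

```text
clock: 18.68
ee_pos: [0.4991, -0.2611, 0.1348]
orientation: [-0.001, -0.001, 1.0, 0.0]
wrist_force: [-0.3, 0.5, -0.4]
finger_gap: 0.085
grip_force: 0.0
```

Emit:
servo_tool:
  commands:
    - [0,0,0,0,85]
    - [0,0,40,0,85]
    - [0,0,75,0,85]
    - [0,0,80,0,85]
    - [0,0,80,0,85]

```text
clock: 19.3
ee_pos: [0.5005, -0.2602, 0.0564]
orientation: [0.0, -0.002, 1.0, 0.0]
wrist_force: [-0.4, -0.6, 0.9]
finger_gap: 0.0852
grip_force: 0.0
```

```bash
python3 -c "
from h import *
go(499.5,-261,11.5,0.2)"
```

```text
shift [ 1.  -0.8 44.9] spin 0.1 rows 0.7 axis now 0.3 pos [ 500.5 -260.2   56.4] gap 85.2 t 19.3
```

Emit:
servo_tool:
  commands:
    - [1,-1,25,0,85]
    - [1,-1,40,0,85]
    - [1,-1,45,0,85]
    - [1,-1,45,0,62]
    - [1,-1,45,0,50]

```text
clock: 19.92
ee_pos: [0.4996, -0.2623, 0.0118]
orientation: [0.001, -0.002, 1.0, -0.0]
wrist_force: [-0.1, 0.1, -1.0]
finger_gap: 0.0569
grip_force: 42.8
```

Emit:
servo_tool:
  commands:
    - [0,0,0,0,45]
    - [0,0,0,0,45]
    - [0,0,-3,0,45]
    - [0,0,-10,0,45]
    - [0,0,-25,0,45]
  newtons: 50

```text
clock: 20.55
ee_pos: [0.4985, -0.2617, 0.0361]
orientation: [-0.001, -0.002, 1.0, 0.0]
wrist_force: [-0.6, 0.4, -1.7]
finger_gap: 0.0568
grip_force: 53.8
```

Emit:
servo_tool:
  commands:
    - [0,0,-30,0,45]
    - [0,0,-70,0,45]
    - [0,0,-100,0,45]
    - [0,0,-100,0,45]
    - [0,0,-100,0,45]

```text
clock: 21.18
ee_pos: [0.4985, -0.2616, 0.1355]
orientation: [-0.0, -0.002, 1.0, 0.0]
wrist_force: [-0.1, -0.0, -2.1]
finger_gap: 0.0566
grip_force: 54.0
```

```bash
python3 -c "
from h import *
d=grab('top')
hsv=cv2.cvtColor(d['color'],cv2.COLOR_RGB2HSV)
m=(hsv[:,:,2]<110).astype(np.uint8);m[:150]=0;m[255:]=0;m[:,:200]=0;m[:,262:]=0
m=cv2.morphologyEx(m,cv2.MORPH_OPEN,np.ones((15,15)))
c=max(cv2.findContours(m,0,cv2.CHAIN_APPROX_NONE)[0],key=cv2.contourArea)
r=cv2.minAreaRect((ray(d,c[:,0],.012)[:,:2]*1000).astype(np.float32));print(r)
go(557,107,138,-6.5)"
```

```text
Traceback (most recent call last):
ValueError: max() iterable argument is empty
```

```bash
python3 -c "
from h import *
e=grab('scene');t=grab('top')
print('cap top',ray(t,[(249,116)],.142),ray(e,[(311,131)],.142),'base',ray(e,[(309,183)],0.0))
go(500,107,136,-7);go(557,108,136,-7)"
```

```text
cap top [[0.71563707 0.06141339 0.142     ]] [[0.70806544 0.05953768 0.142     ]] base [[ 6.83077346e-01  3.59176451e-02 -1.11022302e-16]]
shift [ -3.  368.5  -1. ] spin 7.2 rows 5.9 axis now 0.2 pos [ 498.2 -261.5  134.7] gap 56.6 t 21.325
shift [-60.1 369.3  -1.1] spin 7.2 rows 6.0 axis now 0.2 pos [ 498.2 -261.5  134.7] gap 56.6 t 21.325
```

Emit:
servo_tool:
  commands:
    - [-1,55,-12,1,45]
    - [-1,112,-24,2,45]
    - [-2,170,-30,4,45]
    - [-2,228,-30,5,45]
    - [-3,285,-30,7,45]

```text
clock: 21.95
ee_pos: [0.5005, 0.0248, 0.1652]
orientation: [-0.0, 0.06, 0.998, -0.0]
wrist_force: [1.2, -0.6, -2.5]
finger_gap: 0.0567
grip_force: 54.2
```

Emit:
servo_tool:
  commands:
    - [-10,40,0,0,45]
    - [-25,70,0,0,45]
    - [-36,85,0,0,45]
    - [-40,90,0,0,45]
    - [-40,90,0,0,45]

```text
clock: 22.58
ee_pos: [0.551, 0.1071, 0.1652]
orientation: [-0.001, 0.06, 0.998, -0.0]
wrist_force: [-0.3, -0.1, -2.0]
finger_gap: 0.0568
grip_force: 54.2
```

Emit:
servo_tool:
  commands:
    - [0,0,0,0,45]
    - [0,0,0,0,45]
    - [0,0,0,0,45]
    - [0,0,0,0,45]

```text
clock: 23.08
ee_pos: [0.5515, 0.1075, 0.1659]
orientation: [0.0, 0.06, 0.998, 0.0]
wrist_force: [-0.1, 0.7, -2.2]
finger_gap: 0.0564
grip_force: 54.2
```

```bash
python3 -c "
from h import *
d=grab('wrist','w9.png')
go(557,108,160,-7)"
```

```text
shift [-5.4  1.1  5.9] spin 0.2 rows 0.1 axis now -6.8 pos [551.5 107.6 165.9] gap 56.8 t 23.125
```

View pics/w9.png

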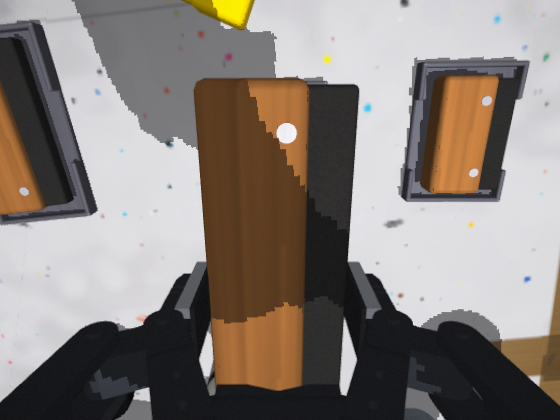

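Wrist view: the long squeegee is held square and hides its tray. The short and middle ones sit in their trays at (465,133) and (40,120). I refine the long tray from the first top picture using its edge rows.

```bash
python3 -c "
from h import *
d=grab('top');im=cv2.imread('pics/t0.png');g=cv2.cvtColor(im,cv2.COLOR_BGR2GRAY).astype(int)
def edge(rows,a,b):
    out=[]
    for r in rows:
        x=g[r,a:b]; k=np.where(x<110)[0]; out.append((a+k[0]-.5,r,a+k[-1]+.5))
    return np.array(out)
E=edge(list(range(170,238,4)),195,262);L=ray(d,E[:,:2],.012)[:,:2]*1000;Rr=ray(d,np.c_[E[:,2],E[:,1]],.012)[:,:2]*1000
for q in(L,Rr):
    p=np.polyfit(q[:,0],q[:,1],1);print(p,np.degrees(np.arctan(p[0])),np.polyval(p,557),np.abs(np.polyval(p,q[:,0])-q[:,1]).max())
for c in(228,232,236,240,244): k=np.where(g[150:200,c]<110)[0];print(c,'top row',150+k[:1],end=' ')
B=[]
for c in range(214,238,4):
    k=np.where(g[200:260,c]<110)[0];B.append((c,200+k[-1]+.5))
print((ray(d,B,.008)[:,:2]*1000).round(1).tolist())
B=[(c,150+np.where(g[150:200,c]<110)[0][0]-.5) for c in range(224,250,4)];print((ray(d,B,.014)[:,:2]*1000).round(1).tolist())
s,T=pose();w=grab('wrist');P=ray(w,[(286.5,133)],T[2,3]+.013);print('centre tool x',((P-T[:3,3])@T[:3,:3]*1000)[0,0]-67.5)
"
```

```text
[-1.32779004e-01  2.23179790e+02] -7.563435156642483 149.22188449502414 15.919850896384276
[-1.09897722e-01  1.28556242e+02] -6.271508371338542 67.34321127461341 2.0733847660203253
228 top row [160] 232 top row [160] 236 top row [161] 240 top row [161] 244 top row [150] [[465.8, 142.3], [463.6, 133.2], [463.7, 124.2], [461.5, 115.2], [459.3, 106.2], [459.4, 97.2]]
[[658.9, 123.7], [656.5, 114.4], [656.6, 105.2], [654.2, 96.0], [654.3, 86.8], [680.5, 78.1], [680.6, 68.9]]
centre tool x -0.17082422200851965
```

Emit:
servo_tool:
  commands:
    - [-6,1,40,-0.4,45]
    - [-6,1,85,-0.4,45]
    - [-6,1,120,-0.4,45]
    - [-6,1,125,-0.4,45]
    - [-6,1,125,-0.4,45]

```text
clock: 23.85
ee_pos: [0.5582, 0.108, 0.0415]
orientation: [0.0, 0.056, 0.998, 0.0]
wrist_force: [0.7, 0.1, -2.8]
finger_gap: 0.0565
grip_force: 54.5
```

```bash
python3 -c "
from h import *
go(558,107.5,18,-6.4)"
```

```text
shift [ 0.2 -0.5 23.5] spin -0.0 rows 0.4 axis now -6.4 pos [558.2 108.   41.5] gap 56.5 t 23.85
```

Emit:
servo_tool:
  commands:
    - [0,0,8,0,45]
    - [0,0,16,0,45]
    - [0,0,21,0,45]
    - [0,0,23,0,45]
    - [0,0,23,0,45]

```text
clock: 24.48
ee_pos: [0.5576, 0.1079, 0.0179]
orientation: [0.0, 0.056, 0.998, 0.0]
wrist_force: [0.3, -0.6, -1.5]
finger_gap: 0.0565
grip_force: 54.7
```

Emit:
servo_tool:
  commands:
    - [0,0,0.5,0,45]
    - [0,0,0.5,0,70]
    - [0,0,0.5,0,74]
    - [0,0,-2,0,76]
    - [0,0,-12,0,78]

```text
clock: 25.1
ee_pos: [0.5572, 0.1078, 0.0298]
orientation: [-0.0, 0.056, 0.998, -0.0]
wrist_force: [-0.9, 0.6, 0.0]
finger_gap: 0.0785
grip_force: 0.0
```

Emit:
servo_tool:
  commands:
    - [0,0,-40,0,85]
    - [0,0,-90,0,85]
    - [0,0,-140,0,85]
    - [0,0,-140,0,85]
    - [0,0,-140,0,85]

```text
clock: 25.72
ee_pos: [0.5572, 0.108, 0.1699]
orientation: [0.0, 0.056, 0.998, 0.0]
wrist_force: [-0.2, 0.8, -0.9]
finger_gap: 0.0847
grip_force: 0.0
```

```bash
python3 -c "
from h import *
d=grab('wrist')
hsv=cv2.cvtColor(d['color'],cv2.COLOR_RGB2HSV)
m=((hsv[:,:,0]<16)&(hsv[:,:,1]>140)&(hsv[:,:,2]>50)).astype(np.uint8)
for c in cv2.findContours(m,0,cv2.CHAIN_APPROX_NONE)[0]:
    if cv2.contourArea(c)<2000: continue
    r=cv2.minAreaRect((ray(d,c[:,0],.03)[:,:2]*1000).astype(np.float32));print(cv2.boundingRect(c),r)
go(558,107.5,150,-6.4)"
```

```text
(240, 86, 52, 198) ((555.6652221679688, 98.65255737304688), (39.057037353515625, 167.54052734375), 83.75564575195312)
(425, 69, 71, 117) ((521.519287109375, 252.00933837890625), (40.38077163696289, 87.64268493652344), 83.36148071289062)
(0, 69, 46, 136) ((496.29473876953125, -84.79535675048828), (34.72270202636719, 106.10409545898438), 69.56670379638672)
shift [-1.3 -0.2 19.1] spin -0.0 rows 0.3 axis now -6.4 pos [556.8 107.8 169.1] gap 84.8 t 25.775
```

```bash
python3 -c "
from rig import close_job
print(close_job())"
```

```text
the job is handed in; nothing more can be done
None
```

I moved the short, middle and long squeegees in that order into their own trays and handed the job in at about 26 s. My last wrist-camera measurements put each one flat and within about 3 mm of its tray's centre, and the ink jar, paint bottle and yellow look-alike were not touched; the hand-in returned no verdict.

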